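Fit the faceplate on the tilted spindle

ROBOT

A 6-joint arm with a two-finger parallel gripper is mounted at the origin on the work surface; the furniture and walls round the work are solid. World frame = base frame: x ahead of the robot, y to its left, z up, the work surface at z = 0. Lengths are in mm, angles in rad, forces in N, time in s.
With the tool pointing down it reaches from about 325 to 850 mm from the base axis. Payload 15.5 kg.
Tool frame: the origin (TCP) lies at the very end of the fingers, on their centre line; the grasp point (between the pads) lies r.grip_depth behind it (r.grip_depth is the distance from the TCP to the grasp point, in mm); z points along the fingers, y is the line along which they close (so a half turn about z gives the same grasp; the last joint's range is limited). The gripper opens to 91 mm and grips with 3 to 60 N. Pads are 32 mm wide; open, the fingers measure 118 mm over their backs; the gripper's body (76 mm by 178 mm) begins 60 mm behind the grasp point.
Start: joints at [-1.296, 0.494, 1.345, -0, 1.302, -0.096], TCP at [225.894, -582.751, 213.915] pointing down, gripper open.
Joint ranges: [-2.91, 2.91], [-0.82, 2.16], [0.22, 2.67], [-1.22, 4.37], [0.12, 2.79], [-3.08, 3.08]. Speed limits (rad/s): [1.89, 1.89, 2.57, 3.01, 3.01, 3.01].

INTERFACE

Orientations are given as a rotation vector (axis times angle).
In Python, from rig import r gives the robot as it stands. The module is installed in compiled form; this text tells all that it offers.
- The arm moves only by the tool step_arm, never from a script. Its argument "rows" is one flat list of numbers, 4 for each row, row after row: the shift along the tool's x, y, z in m, then the turn about the tool's z in degrees. In form: [tx, ty, tz, yaw, tx, ty, tz, yaw, ...]. A call has 1 to 8 rows; each row shifts and turns the commanded pose from where the row before left it, along the tool's axes as they then stand; what a row does not reach is not made up. A row lasts 1/8 s, in which the tool goes at most 62.5 mm and 10.7 degrees, less where a joint would pass 70% of its speed; a pose out of reach is approached as far as the arm can. A call is refused whole if a number of a shift passes 0.0625 or a number of a turn 10.7, either way. A call with a gripper value outside its range is refused whole. "hand" is the closure, from 0 (fully open) to 1 (shut), set as the call begins (left out, the last holds). The fingers move at their own pace and stop on an object; the grip force is fixed at half the most. Time passes only in rows, so rows that do not move let the fingers close. It gives the time, the measured TCP pose, the force and the opening at its end, in the units of the state.
- r.read_state(): the state, without advancing time (a new reading comes with each control period).
- r.capture(name): name is "side" or "top"; returns the picture (400x640x3 uint8, blue, green, red); there is no depth.
- r.camera_params(name): a dict with "vfov" (degrees; the focal length in pixels is half the picture's height over the tangent of half this angle, whatever the lens; pixels are square), "cx", "cy" (the principal point, pixels), "dist_coeffs" ([k1, k2, p1, p2, k3] as OpenCV has them; the pictures are not rectified), "rvec" (rotation vector, rad) and "tvec" (3), from world to camera coordinates, as OpenCV has them. Camera axes: x right, y down, z forward; pixel columns grow to the right and rows downward; lengths in mm; the calibration is good to about 2 mm. A picture is of the moment at which its call begins. camera_params takes no time and is no camera call.
- r.hand_in(): hands the job in, once; it reports no verdict.
Trained networks look in the newest picture that a camera, given by its name, has taken for a name from the list of things; names that differ only in an ending like _2 or _b are one class to them, and where a whole thing is asked for, a point or a joint stands for the part that bears it (a point fixed in the world has none). Each returns a list of dicts, best first, with "conf" (0 to 1); they miss things now and then, are a little off and sometimes report something else, mostly with a low value. They report only what shows in the picture. A call takes as long as a camera call.
- r.spot_in(camera, target): "at" ([x, y, z] in mm, in world coordinates, good to about 4 mm: the middle of the surface that is visible of it).
- r.cut_out(camera, target): "mask" (400x640 bool, what is visible of it).
- r.landmark_of(camera, target): "at" ([x, y, z] in mm, in world coordinates, good to about 4 mm: a listed point, or the origin of a listed thing).
The state is a dict: "clock": time; "qpos": joint angles; "dq": joint speeds; "tau": joint torques, N m; "tool_pos": TCP position; "eef_rot": TCP orientation; "contact_force": force on the tool from outside, world axes, zero at the start; "torque": the same for the moment, N m; "finger_gap": finger opening in mm.
Only numpy, scipy, OpenCV 4.12 (cv2) and the standard library are available. Lean on these libraries where they do the work, as an engineer would, in place of code of your own. Each camera call takes 0.05 s, during which the arm holds its last target. There are 200 camera calls.

TASK

Fit the aluminium faceplate onto the tilted spindle of the carving stand, underside against the spindle's face: slip its bore over the pilot, turn it on the pilot until its five holes find the five studs, and push it home so that it lies flat against the face, without forcing it. Let go of it at the end, and leave the other things on the bench where they are.

Things in the scene. Friction and masses are not known exactly. Their poses are not given: they have to be found in the camera images.
- plate: Loose aluminium faceplate, about 0.5 kg: round disc 124 mm across, 14 mm thick, with a square collar 38 mm across flats rising 40 mm above its face (54 mm in all); 26.4 mm bore right through. Five 13.2 mm through holes on a 42 mm radius, 72 degrees apart, the first on +x. Origin: centre of its underside; z along its axis towards the collar; x, y square to the collar's flats.
- plate_mid (a point): Middle of the faceplate: on its axis, 27 mm above its underside, half-way up, inside the square collar (disc's upper face 13 mm below, collar's end 27 mm above); axes as the plate's. It starts flat on the bench, collar up, at any yaw. Grip across two opposite flats of the collar.
- stand: Steel carving stand, screwed to the bench: base 130 x 130 x 12 mm with a yoke that carries the tilted head. Origin on the bench right under the centre of the spindle's face; its -x side is the front, towards which the spindle leans. The spindle is locked against turning, at an angle that differs each time and is not reported: it must be felt or seen.
- head: Head of the stand, 100 mm up. Origin: centre of the spindle's flat face (112 mm across). z: spindle axis, out of the face, leaning 30 degrees from vertical; x, y do not turn with the spindle. On the face: central pilot, 24 mm diameter for 24 mm, then a cone to 15 mm at 32 mm; five studs, 10 mm diameter, 12 mm long, on a 42 mm radius, 72 degrees apart.
- seat (a point): Where the faceplate's middle comes when it is fully home: on the spindle axis 27 mm out from the face; axes as the head's. With the holes not lined up the plate rides on the stud ends, its middle 12 mm farther out; lined up within about 2 degrees it drops over the studs. The stud ends then lie 2 mm below the disc's outer face.
- glue_bottle: Bystander: white glue bottle with a red cap, 58 mm across, 158 mm tall; origin under its centre.
- g_clamp: Bystander: black G clamp lying flat, 98 x 174 x 20 mm; origin under its centre.
- board_back: Bystander: oak board lying along x near the right edge of the bench, 62 x 208 x 21 mm; origin under its centre.
- tape_measure: Bystander: yellow tape measure lying on its side, 59 x 65 x 31 mm; origin under its centre.
- tape_roll: Bystander: roll of masking tape lying flat, 91 mm across, 24 mm high; origin under its centre.
- cork_block: Bystander: cork sanding block, 40 x 64 x 27 mm; origin under its centre.
- block_upright: Bystander: ash block standing on edge, 19 x 84 x 78 mm; origin under its centre.

How it is judged:
By the outcome, as a careful person would: the job done as asked, in the order asked, and still so for the second after the job is handed in, with the robot touching nothing.
It also fails if it takes over 67 s, if anything falls off the work surface, if the arm or the gripper's body presses on something with over 40 N, if the wrist force passes 120 N, or if a joint passes its speed limit or range.

## Working session

There is one attempt and no reset: what is moved stays moved. The work goes in short steps, Python scripts to look and compute and a tool call to move; the robot and the scene stay as the last step left them, time stands still between calls to the robot, and variables do not carry over. Pictures are saved under pics/ and viewed, on a budget of 10 in all, crops included, one or two more only if the job needs it, and the job is handed in when it is done.

Besides the shell and the picture viewer there is one more tool, called as name(argument=value, ...) on one line, values as JSON. step_arm: Moves the arm, as the interface text tells. Its arguments: {"type":"object","properties":{"rows":{"type":"array","items":{"type":"number"}},"hand":{"type":"number"}},"required":["rows"]}

```bash
mkdir -p pics; python3 - <<'E'
from rig import r
import cv2,numpy as np
s=r.read_state(); print({k:np.round(v,3).tolist() for k,v in s.items()}, r.grip_depth)
ims=[]
for c in("side","top"):
    im=r.capture(c); cv2.imwrite(f"pics/{c}0.png",im)
    print(c,r.camera_params(c))
    for t in("plate","plate_mid","stand","head","seat"):
        print(c,t,[(np.round(d["at"],1).tolist(),round(d["conf"],2)) for d in r.landmark_of(c,t)][:2])
E
```

```text
{'clock': 0.0, 'qpos': [-1.296, 0.494, 1.346, 0.0, 1.302, -0.096], 'dq': [-0.0, 0.0, -0.001, 0.0, 0.0, 0.0], 'tau': [-0.004, -87.883, -38.185, 0.07, 0.054, -0.0], 'tool_pos': [225.797, -582.363, 213.323], 'eef_rot': [-3.087, -0.577, 0.0], 'contact_force': [-0.117, -0.104, -0.147], 'torque': [0.031, -0.004, 0.049], 'finger_gap': 91.411} 18.8
side {'vfov': 51.04416472723346, 'cx': 313.3471152202899, 'cy': 199.82001634736193, 'dist_coeffs': array([-0.03621077,  0.        ,  0.        ,  0.        ,  0.        ]), 'rvec': array([ 2.12782615,  0.07005142, -0.05957359]), 'tvec': array([-474.52962131,   36.38576914, 1330.24836827])}
side plate [([481.8, -152.0, -2.2], 0.67)]
side plate_mid [([479.0, -148.8, 27.6], 0.7)]
side stand [([467.6, 56.1, -0.2], 0.62)]
side head [([466.3, 61.6, 100.0], 0.71)]
side seat [([454.6, 54.8, 125.5], 0.98)]
top {'vfov': 43.4973017219542, 'cx': 329.5093698912046, 'cy': 197.39780966985714, 'dist_coeffs': array([-0.03412607,  0.        ,  0.        ,  0.        ,  0.        ]), 'rvec': array([ 2.1918296 , -2.14467687,  0.11772359]), 'tvec': array([ -47.85630309,  486.67759763, 1541.66691692])}
top plate [([480.7, -158.3, -0.8], 0.72)]
top plate_mid [([484.0, -154.3, 24.3], 0.74)]
top stand [([465.1, 53.2, 1.9], 0.87)]
top head [([464.7, 57.0, 100.4], 0.58), ([484.5, -156.2, 25.4], 0.16)]
top seat [([451.5, 50.6, 119.8], 0.75)]
```

View pics/side0.png

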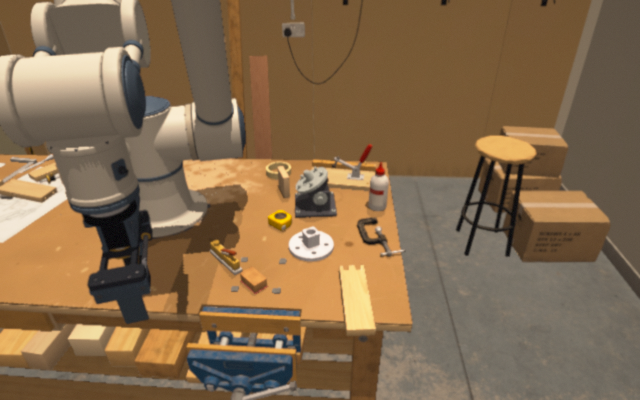

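View pics/top0.png

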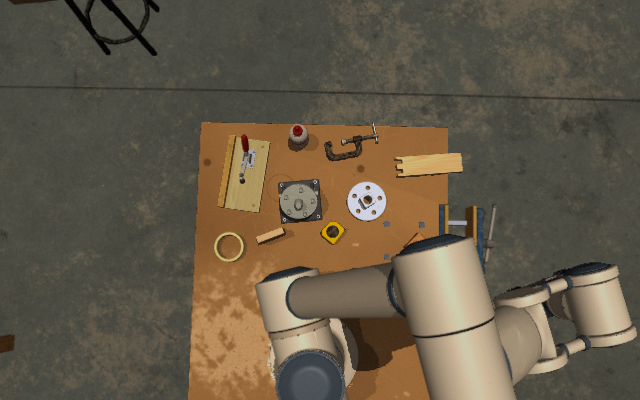

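The top view shows the stand at about (300,202) and the plate at about (367,201). Both are clear of the arm. I'll enlarge both regions to read the stud and hole angles.

```bash
cat > h.py <<'E'
import numpy as np,cv2
from rig import r
from scipy.spatial.transform import Rotation as R
def cam(c):
    p=r.camera_params(c); f=200/np.tan(np.radians(p["vfov"]/2))
    return np.array([[f,0,p["cx"]],[0,f,p["cy"]],[0,0,1]]),p["dist_coeffs"],p["rvec"],p["tvec"]
def proj(c,P):
    K,d,rv,tv=cam(c); return cv2.projectPoints(np.float64(P).reshape(-1,1,3),rv,tv,K,d)[0][:,0]
def ray(c,uv):
    K,d,rv,tv=cam(c); n=cv2.undistortPoints(np.float64(uv).reshape(-1,1,2),K,d)[:,0]
    M=cv2.Rodrigues(rv)[0]; o=-M.T@tv; return o,np.c_[n,np.ones(len(n))]@M
def atz(c,uv,z):
    o,d=ray(c,uv); return o+d*((z-o[2])/d[:,2:])
E
python3 - <<'E'
from h import *
t=cv2.imread("pics/top0.png");s=cv2.imread("pics/side0.png")
def crop(i,x,y,w,h,W,H):return cv2.resize(i[y:y+h,x:x+w],(W,H),interpolation=cv2.INTER_CUBIC)
a=np.vstack([np.hstack([crop(t,275,178,50,50,400,300*4//3)[:400],crop(t,342,176,50,50,400,400)])])
b=np.hstack([crop(s,290,160,50,60,333,400)[:200*2],crop(s,285,224,52,40,467,359).repeat(1,0) if 0 else cv2.copyMakeBorder(crop(s,285,224,52,36,467,323),0,77,0,0,cv2.BORDER_CONSTANT)])
cv2.imwrite("pics/c1.png",a);cv2.imwrite("pics/c2.png",b)
E
```

```text
(no output)
```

View pics/c1.png

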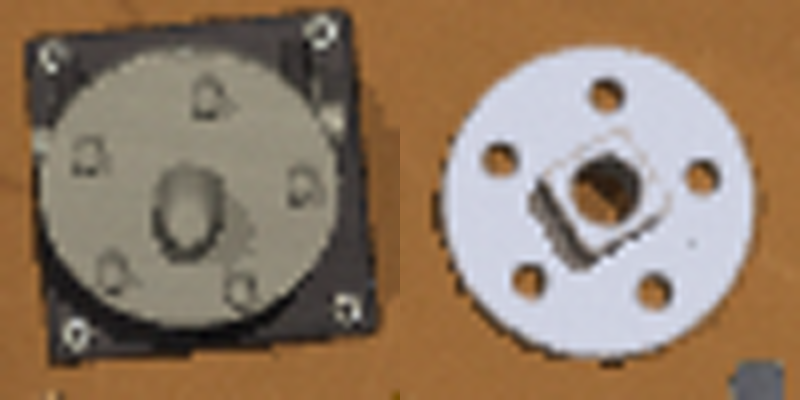

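View pics/c2.png

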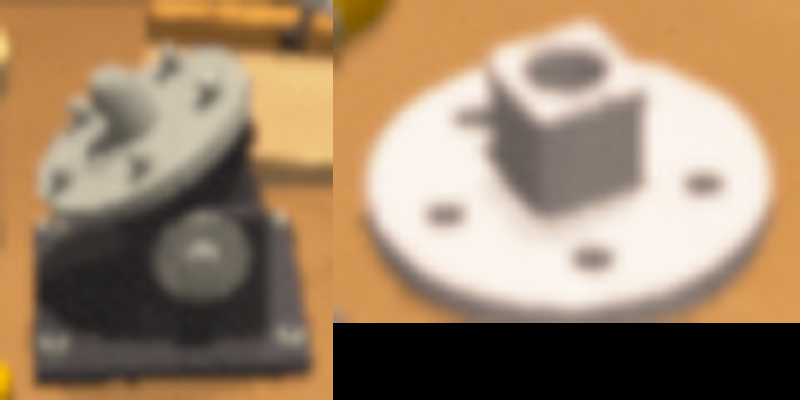

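```bash
python3 - <<'E'
from h import *
from scipy.optimize import least_squares
ho=np.array([(207,95),(100,160),(303,177),(130,280),(256,292)])/8+[342-.5,176-.5]
st=np.array([(207,98),(88,157),(303,187),(112,272),(240,290)])/8+[275-.5,178-.5]
bo=np.array([(55,58),(320,33),(347,308),(77,335)])/8+[275-.5,178-.5]
P=atz("top",ho,14); c=P.mean(0); d=P-c
print("plate",c,np.hypot(*d[:,:2].T), np.degrees(np.arctan2(d[:,1],d[:,0]))%72)
co=np.array([(530-400,190),(585-400,268),(625-400,130),(668-400,205)])/8+[341.5,175.5]
Q=atz("top",co,54);print("collar",Q[:,:2].round(1).tolist())
B=atz("top",bo,14);b=B.mean(0);e=(B[0]-B[3]+B[1]-B[2]); print("base",b,np.degrees(np.arctan2(e[1],e[0])),B[:,:2].round(1).tolist())
def studs(x,h):
    Rm=R.from_euler('z',x[2])*R.from_euler('y',-np.pi/6)
    a=x[3]+np.array([0,1,4,2,3])*np.pi*.4
    return Rm.apply(np.c_[42*np.cos(a),42*np.sin(a),0*a+h])+[x[0],x[1],100]
for h in(10,12):
  for z in(np.radians(-5),):
    f=lambda x:np.r_[(proj("top",studs(x,h))-st).ravel(), (x[2]-np.arctan2(e[1],e[0]))*20]
    s=least_squares(f,[466,57,0,0]); print(h,s.x[:2],np.degrees(s.x[2:]),s.cost, s.fun.round(1))
E
```

```text
plate [ 481.32778731 -153.67478829   14.        ] [42.06007182 42.18360363 42.05907677 41.65757231 42.25903809] [68.594957   68.81957849 68.12241664 68.0156652  68.67770683]
collar [[480.8, -124.0], [451.2, -145.6], [504.8, -160.2], [476.2, -177.1]]
base [477.36176907  57.06948196  14.        ] 6.640604054129877 [[525.7, 115.6], [537.9, 11.2], [429.4, -2.0], [416.4, 103.5]]
10 [466.06231779  55.48852357] [  6.60450667 -14.72535972] 0.2188780652127664 [ 0.1  0.  -0.  -0.3 -0.1 -0.3 -0.2  0.3  0.2  0.3 -0. ]
12 [466.89202114  55.49802454] [  6.60260318 -14.72351226] 0.23269156850385525 [ 0.1 -0.  -0.  -0.3 -0.1 -0.3 -0.2  0.3  0.2  0.3 -0. ]
```

step_arm(rows=[0.05, -0.039, 0, -1.4, 0.05, -0.039, 0, -1.4, 0.05, -0.039, 0, -1.4, 0.05, -0.039, 0, -1.4, 0.05, -0.039, 0, -1.4, 0.05, -0.039, 0, -1.4, 0.05, -0.039, 0.03, -1.4, 0.03, -0.03, 0.03, -1.5], hand=0)

```text
clock: 1.6
tool_pos: [431.1, -154.8, 157.1]
eef_rot: [3.014, 0.881, 0.003]
contact_force: [0.7, -0.9, -0.8]
finger_gap: 91.2
```

```bash
cat >> h.py <<'E'
def go(p,ydeg=None,rel=None):
    """print tool-axis shift (mm) and tool yaw (deg) to world target p; ydeg: heading of tool y (horizontal part)"""
    s=r.read_state(); M=R.from_rotvec(s["eef_rot"]).as_matrix()
    y=np.degrees(np.arctan2(M[1,1],M[0,1]))
    print("clk",round(s["clock"],2),"tcp",np.round(s["tool_pos"],1),"gap",round(float(s["finger_gap"]),1),"F",np.round(s["contact_force"],1),"q",np.round(s["qpos"],2))
    print("zdir",M[:,2].round(3),"yhead",round(y,1))
    if p is not None:
        print("shift tool mm",(M.T@(np.array(p)-s["tool_pos"])).round(1),"yaw",None if ydeg is None else round((y-ydeg+180)%360-180,1))
E
python3 -c "
from h import *
go([481.3,-153.7,22],-57.5)"
```

```text
clk 1.6 tcp [ 431.1 -154.8  157.1] gap 91.2 F [ 0.7 -0.9 -0.8] q [-0.48  0.34  1.82  0.    0.99  0.53]
zdir [ 0.002 -0.001 -1.   ] yhead -57.4
shift tool mm [ 42.7  25.8 135.2] yaw 0.1
```

step_arm(rows=[0.021, 0.013, 0, 0.1, 0.0215, 0.013, 0.02, 0, 0, 0, 0.04, 0, 0, 0, 0.04, 0, 0, 0, 0.025, 0, 0, 0, 0, 0])

```text
clock: 2.35
tool_pos: [478.9, -155.4, 31.0]
eef_rot: [-3.015, -0.876, 0.003]
contact_force: [-0.5, 0.2, 0.7]
finger_gap: 91.6
```

```bash
python3 - <<'E'
from h import *
go([481.3,-153.7,22],-57.5)
im=r.capture("side");t=r.capture("top")
print(r.landmark_of("side","plate_mid")[:1])
cv2.imwrite("pics/g1.png",np.hstack([cv2.resize(im[200:280,265:345],(400,400),interpolation=2),cv2.resize(t[160:240,325:405],(400,400),interpolation=2)]))
E
```

```text
clk 2.35 tcp [ 478.9 -155.4   31. ] gap 91.6 F [-0.5  0.2  0.7] q [-0.43  0.6   1.82 -0.    0.72  0.57]
zdir [-0.003  0.001 -1.   ] yhead -57.6
shift tool mm [ 2.9 -0.1  9. ] yaw -0.1
[{'at': [481.9, -151.4, 27.7], 'conf': 0.82}]
```

View pics/g1.png

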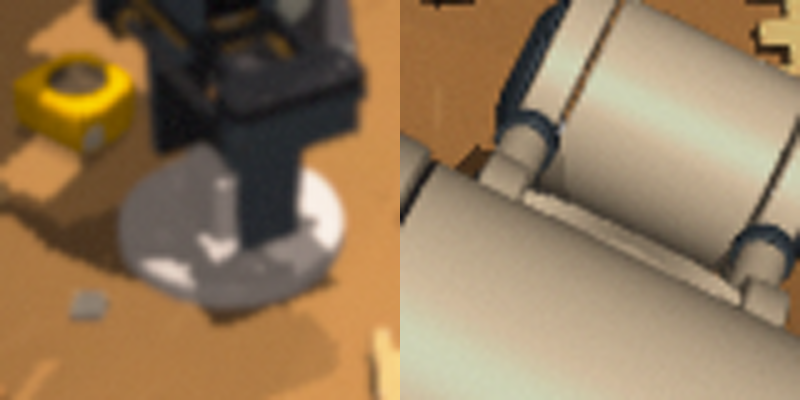

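The collar sits between the open fingers, with the near finger at about (270,190) in the left crop. I'll go down, close and lift.

step_arm(rows=[0.0025, 0, 0.0085, 0, 0, 0, 0, 0])

```text
clock: 2.75
tool_pos: [482.1, -154.4, 23.7]
eef_rot: [3.017, 0.876, 0.0]
contact_force: [0.3, 0.1, 0.8]
finger_gap: 91.1
```

step_arm(rows=[0, 0, 0, 0, 0, 0, 0, 0, 0, 0, 0, 0, 0, 0, 0, 0, 0, 0, 0, 0], hand=1)

```text
clock: 3.38
tool_pos: [481.8, -154.4, 23.7]
eef_rot: [3.017, 0.876, 0.0]
contact_force: [0.1, -1.2, -0.4]
finger_gap: 43.9
```

```bash
python3 -c "
from h import *
go([481.3,-153.7,22],-57.5)"
```

```text
clk 3.38 tcp [ 481.8 -154.4   23.7] gap 43.9 F [ 0.1 -1.2 -0.4] q [-0.43  0.61  1.82  0.    0.71  0.58]
zdir [ 0. -0. -1.] yhead -57.6
shift tool mm [-0.1 -0.9  1.7] yaw -0.1
```

step_arm(rows=[0, 0, 0, 0, 0, 0, 0, 0, 0, 0, 0, 0, 0, 0, 0, 0])

```text
clock: 3.88
tool_pos: [481.9, -154.5, 23.7]
eef_rot: [3.017, 0.876, 0.0]
contact_force: [-0.1, -0.5, 0.2]
finger_gap: 37.7
```

step_arm(rows=[0, 0, -0.02, 0, 0, 0, -0.04, 0, 0, 0, -0.05, 0, 0, 0, -0.05, 0, 0, 0, -0.05, 0, 0, 0, -0.03, 0, 0, 0, 0, 0])

```text
clock: 4.75
tool_pos: [482.4, -154.6, 265.0]
eef_rot: [3.015, 0.876, 0.004]
contact_force: [0.1, 0.3, -6.6]
finger_gap: 37.9
```

```bash
python3 -c "
from h import *
go([600,72,262],-62.1)"
```

```text
clk 4.75 tcp [ 482.4 -154.6  265. ] gap 37.9 F [ 0.1  0.3 -6.6] q [-0.43  0.27  1.56  0.    1.31  0.58]
zdir [ 0.003 -0.001 -1.   ] yhead -57.6
shift tool mm [ 220.7 -128.4    3. ] yaw 4.5
```

```bash
python3 - <<'E'
from h import *
go([620,131,300],-62.1)
go([820,154,300],-62.1)
for t in("glue_bottle",): print([np.round(d["at"],0) for d in r.landmark_of("top",t)[:1]])
E
```

```text
clk 4.75 tcp [ 482.4 -154.6  265. ] gap 37.9 F [ 0.1  0.3 -6.6] q [-0.43  0.27  1.56  0.    1.31  0.58]
zdir [ 0.003 -0.001 -1.   ] yhead -57.6
shift tool mm [ 269.2 -167.4  -35. ] yaw 4.5
clk 4.75 tcp [ 482.4 -154.6  265. ] gap 37.9 F [ 0.1  0.3 -6.6] q [-0.43  0.27  1.56  0.    1.31  0.58]
zdir [ 0.003 -0.001 -1.   ] yhead -57.6
shift tool mm [450.4 -79.7 -34.5] yaw 4.5
[array([679.,  64.,  -0.])]
```

step_arm(rows=[0.034, -0.021, -0.005, 0.6, 0.034, -0.021, -0.005, 0.6, 0.034, -0.021, -0.005, 0.6, 0.034, -0.021, -0.005, 0.6, 0.034, -0.021, -0.005, 0.6, 0.034, -0.021, -0.005, 0.5, 0.034, -0.021, -0.005, 0.5, 0.031, -0.02, 0, 0.5])

```text
clock: 5.8
tool_pos: [629.5, 126.8, 296.0]
eef_rot: [-3.049, -0.757, 0.006]
contact_force: [-0.8, 0.2, -5.9]
finger_gap: 38.2
```

```bash
python3 - <<'E'
from h import *
go([820,154,300],-62.1)
E
```

```text
clk 5.8 tcp [629.5 126.8 296. ] gap 38.2 F [-0.8  0.2 -5.9] q [0.11 0.46 1.18 0.   1.51 1.19]
zdir [-0.004 -0.    -1.   ] yhead -62.1
shift tool mm [181.1  65.1  -4.7] yaw -0.0
```

step_arm(rows=[0.0376, 0.0136, 0, 0, 0.0376, 0.0136, 0, 0, 0.0376, 0.0136, 0, 0, 0.0376, 0.0136, 0, 0, 0.0376, 0.0136, 0, 0, 0.0376, 0.0136, 0, 0, 0.0376, 0.0136, 0, 0, 0.0376, 0.0136, 0, 0])

```text
clock: 6.8
tool_pos: [895.9, 161.0, 273.4]
eef_rot: [3.046, 0.756, 0.068]
contact_force: [0.4, -0.3, -7.3]
finger_gap: 38.1
```

```bash
python3 - <<'E'
from h import *
go([820,154,300],-62.1)
E
```

```text
clk 6.8 tcp [895.9 161.  273.4] gap 38.1 F [ 0.4 -0.3 -7.3] q [0.11 0.97 0.23 0.   1.9  1.2 ]
zdir [ 0.043  0.008 -0.999] yhead -62.1
shift tool mm [-69.2 -29.  -29.9] yaw -0.0
```

Overreaching tilts the tool outward, which is the direction I need. I'll keep going.

step_arm(rows=[0.0376, 0.0136, 0, 0, 0.0376, 0.0136, 0, 0, 0.0376, 0.0136, 0, 0, 0.0376, 0.0136, 0, 0])

```text
clock: 7.3
tool_pos: [947.3, 164.4, 249.1]
eef_rot: [3.03, 0.752, 0.244]
contact_force: [0.9, -0.2, -6.4]
finger_gap: 37.9
```

```bash
python3 - <<'E'
from h import *
go(None)
E
```

```text
clk 7.3 tcp [947.3 164.4 249.1] gap 37.9 F [ 0.9 -0.2 -6.4] q [0.11 1.   0.22 0.01 1.76 1.19]
zdir [ 0.153  0.027 -0.988] yhead -62.3
```

step_arm(rows=[0.0376, 0.0136, 0, 0, 0.0376, 0.0136, 0, 0, 0.0376, 0.0136, 0, 0, 0.0376, 0.0136, 0, 0, 0.0376, 0.0136, 0, 0, 0.0376, 0.0136, 0, 0])

```text
clock: 8.05
tool_pos: [1012.6, 168.6, 241.8]
eef_rot: [2.987, 0.741, 0.501]
contact_force: [0.0, 0.4, -5.7]
finger_gap: 37.8
```

```bash
python3 - <<'E'
from h import *
go(None)
E
```

```text
clk 8.05 tcp [1012.6  168.6  241.8] gap 37.8 F [ 0.   0.4 -5.7] q [0.1  1.03 0.22 0.02 1.57 1.19]
zdir [ 0.313  0.054 -0.948] yhead -63.0
```

step_arm(rows=[0.036, 0.018, 0, 0, 0.036, 0.018, 0, 0, 0.036, 0.018, 0, 0, 0.036, 0.018, 0, 0, 0.036, 0.018, 0, 0])

```text
clock: 8.68
tool_pos: [1060.0, 149.8, 266.1]
eef_rot: [2.934, 0.727, 0.713]
contact_force: [-0.1, 0.4, -6.4]
finger_gap: 37.5
```

```bash
python3 - <<'E'
from h import *
go(None)
E
```

```text
clk 8.68 tcp [1060.   149.8  266.1] gap 37.5 F [-0.1  0.4 -6.4] q [0.07 1.02 0.22 0.04 1.44 1.16]
zdir [ 0.442  0.073 -0.894] yhead -64.0
```

step_arm(rows=[0.028, 0.029, 0, 0, 0.028, 0.029, 0, 0])

```text
clock: 8.93
tool_pos: [1077.6, 116.5, 280.5]
eef_rot: [2.909, 0.72, 0.787]
contact_force: [-0.1, -0.7, -4.9]
finger_gap: 37.9
```

```bash
python3 - <<'E'
from h import *
go(None)
E
```

```text
clk 8.93 tcp [1077.6  116.5  280.5] gap 37.9 F [-0.1 -0.7 -4.9] q [0.03 1.01 0.22 0.06 1.4  1.12]
zdir [ 0.487  0.077 -0.87 ] yhead -64.5
```

```bash
cat >> h.py <<'E'
H=np.array([466.5,55.5,100.]); RH=R.from_euler('z',6.6,degrees=True)*R.from_euler('y',-30,degrees=True)
A=RH.apply([0,0,1]); STUD=-14.7; UND=23.7
def fit(out):
    """shift to have the plate underside `out` mm along the axis, and tool yaw to line up holes"""
    s=r.read_state(); M=R.from_rotvec(s["eef_rot"]).as_matrix()
    go(H+A*(out)-M[:,2]*UND)
    px=RH.inv().apply(-M[:,0]); th=np.degrees(np.arctan2(px[1],px[0]))
    h=RH.inv().apply(s["tool_pos"]+M[:,2]*UND-H)
    print("underside centre in head frame",h.round(1),"tilt err deg",np.degrees(RH.inv().apply(-M[:,2])[:2]).round(1),"plate x",th.round(1),"world-ccw turn about axis needed",((STUD-th+36)%72-36).round(1),"= tool yaw of opposite sign; F head",RH.inv().apply(s["contact_force"]).round(1))
E
python3 - <<'E'
from h import *
fit(76); s=r.read_state(); M=R.from_rotvec(s["eef_rot"]).as_matrix(); print(M.T@(np.array([640,70,300])-s["tool_pos"]))
print(M.T@(np.array([417,50,260])-[640,70,300]),M.T@[0,0,-70])
E
```

```text
clk 8.93 tcp [1077.6  116.5  280.5] gap 37.9 F [-0.1 -0.7 -4.9] q [0.03 1.01 0.22 0.06 1.4  1.12]
zdir [ 0.487  0.077 -0.87 ] yhead -64.5
shift tool mm [-578.  -235.7 -244.7] yaw None
underside centre in head frame [ 621.8   -9.2 -174.5] tilt err deg [ 0.5 -1.2] plate x -159.1 world-ccw turn about axis needed 0.4 = tool yaw of opposite sign; F head [-2.6 -0.7 -4.1]
[-345.69709386 -141.4919364  -233.539471  ]
[-197.81034197  -83.29778036  -75.24326148] [-32.65544613 -11.09086364  60.91481414]
```

step_arm(rows=[-0.0432, -0.0177, -0.0292, 0, -0.0432, -0.0177, -0.0292, 0, -0.0432, -0.0177, -0.0292, 0, -0.0432, -0.0177, -0.0292, 0, -0.0432, -0.0177, -0.0292, 0, -0.0432, -0.0177, -0.0292, 0, -0.0432, -0.0177, -0.0292, 0, -0.0432, -0.0177, -0.0292, 0])

```text
clock: 9.93
tool_pos: [662.6, 72.7, 301.3]
eef_rot: [2.909, 0.719, 0.788]
contact_force: [0.4, -0.5, -5.8]
finger_gap: 37.6
```

```bash
python3 - <<'E'
from h import *
go([417,50,260])
E
```

```text
clk 9.93 tcp [662.6  72.7 301.3] gap 37.6 F [ 0.4 -0.5 -5.8] q [-0.03  0.26  1.6   0.13  0.77  0.99]
zdir [ 0.487  0.077 -0.87 ] yhead -64.5
shift tool mm [-216.9  -90.6  -85.5] yaw None
```

step_arm(rows=[-0.033, -0.0139, -0.0125, 0, -0.033, -0.0139, -0.0125, 0, -0.033, -0.0139, -0.0125, 0, -0.033, -0.0139, -0.0125, 0, -0.033, -0.0139, -0.0125, 0, -0.033, -0.0139, -0.0125, 0, 0, 0, 0, 0])

```text
clock: 10.8
tool_pos: [438.6, 53.1, 260.2]
eef_rot: [2.91, 0.719, 0.785]
contact_force: [2.0, 0.7, -6.2]
finger_gap: 37.8
```

```bash
python3 - <<'E'
from h import *
fit(60)
E
```

```text
clk 10.8 tcp [438.6  53.1 260.2] gap 37.8 F [ 2.   0.7 -6.2] q [-0.13 -0.04  2.1   0.25  0.6   0.79]
zdir [ 0.486  0.077 -0.871] yhead -64.5
shift tool mm [-52.3 -17.   69.6] yaw None
underside centre in head frame [ 55.6   1.3 129.1] tilt err deg [ 0.6 -1.2] plate x -159.2 world-ccw turn about axis needed 0.5 = tool yaw of opposite sign; F head [-1.3  0.4 -6.4]
```

step_arm(rows=[-0.014, -0.0045, 0.01, 0, -0.014, -0.0045, 0.018, 0, -0.014, -0.0045, 0.018, 0, -0.0105, -0.0035, 0.018, 0, 0, 0, 0, 0, 0, 0, 0, 0])

```text
clock: 11.55
tool_pos: [425.7, 50.0, 178.5]
eef_rot: [2.909, 0.72, 0.787]
contact_force: [-0.2, 0.1, -5.6]
finger_gap: 37.9
```

```bash
python3 - <<'E'
from h import *
fit(40)
im=r.capture("side");t=r.capture("top")
cv2.imwrite("pics/g2.png",np.hstack([cv2.resize(im[140:230,260:350],(400,400),interpolation=2),cv2.resize(t[150:250,250:350],(400,400),interpolation=2)]))
E
```

```text
clk 11.55 tcp [425.7  50.  178.5] gap 37.9 F [-0.2  0.1 -5.6] q [-0.15  0.13  2.27  0.55  0.29  0.44]
zdir [ 0.487  0.078 -0.87 ] yhead -64.5
shift tool mm [-3.1 -0.9 24.9] yaw None
underside centre in head frame [ 3.4 -0.2 64.8] tilt err deg [ 0.5 -1.2] plate x -159.1 world-ccw turn about axis needed 0.4 = tool yaw of opposite sign; F head [-2.9  0.1 -4.8]
```

View pics/g2.png

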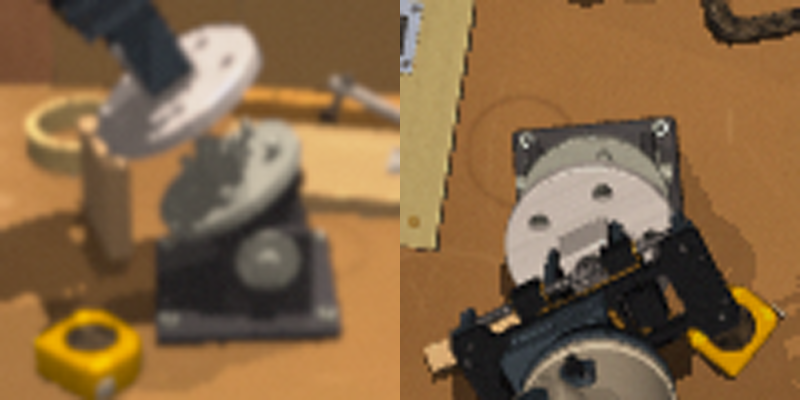

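The plate is parallel to the face and centred above it, with the ash block and tape measure clear. Moving on to the pilot.

step_arm(rows=[-0.0015, -0.0005, 0.0083, 0, -0.0015, -0.0004, 0.0083, 0, 0, 0, 0.0083, 0, 0, 0, 0, 0])

```text
clock: 12.15
tool_pos: [434.7, 51.8, 154.6]
eef_rot: [2.91, 0.721, 0.786]
contact_force: [0.3, 0.5, -6.2]
finger_gap: 37.9
```

```bash
python3 - <<'E'
from h import *
fit(27)
E
```

```text
clk 12.15 tcp [434.7  51.8 154.6] gap 37.9 F [ 0.3  0.5 -6.2] q [-0.14  0.21  2.3   0.79  0.2   0.2 ]
zdir [ 0.486  0.078 -0.87 ] yhead -64.5
shift tool mm [ 0.5  1.  12.6] yaw None
underside centre in head frame [-0.7  0.5 39.6] tilt err deg [ 0.5 -1.2] plate x -159.1 world-ccw turn about axis needed 0.4 = tool yaw of opposite sign; F head [-2.8  0.4 -5.5]
```

step_arm(rows=[0, 0.0005, 0.004, 0, 0, 0.0005, 0.004, 0, 0, 0, 0.004, 0, 0, 0, 0, 0])

```text
clock: 12.65
tool_pos: [440.7, 51.9, 144.5]
eef_rot: [2.91, 0.721, 0.786]
contact_force: [0.1, -0.3, -7.4]
finger_gap: 38.0
```

```bash
python3 - <<'E'
from h import *
fit(20)
E
```

```text
clk 12.65 tcp [440.7  51.9 144.5] gap 38.0 F [ 0.1 -0.3 -7.4] q [-0.13  0.25  2.3   0.96  0.17  0.04]
zdir [ 0.486  0.078 -0.87 ] yhead -64.5
shift tool mm [0.6 0.3 7.9] yaw None
underside centre in head frame [-0.6 -0.1 27.9] tilt err deg [ 0.5 -1.2] plate x -159.1 world-ccw turn about axis needed 0.4 = tool yaw of opposite sign; F head [-3.6 -0.3 -6.4]
```

No contact yet. Continuing in small steps.

step_arm(rows=[0, 0, 0.003, 0, 0.0003, 0, 0.003, 0, 0, 0, 0.002, 0, 0, 0, 0, 0])

```text
clock: 13.15
tool_pos: [444.5, 52.6, 137.3]
eef_rot: [2.91, 0.721, 0.785]
contact_force: [-0.6, 0.0, -6.1]
finger_gap: 37.7
```

```bash
python3 - <<'E'
from h import *
fit(14)
E
```

```text
clk 13.15 tcp [444.5  52.6 137.3] gap 37.7 F [-0.6  0.  -6.1] q [-0.13  0.27  2.3   1.09  0.16 -0.09]
zdir [ 0.485  0.078 -0.871] yhead -64.5
shift tool mm [0.7 0.6 5.7] yaw None
underside centre in head frame [-0.8  0.2 19.7] tilt err deg [ 0.6 -1.2] plate x -159.1 world-ccw turn about axis needed 0.4 = tool yaw of opposite sign; F head [-3.5  0.1 -5. ]
```

step_arm(rows=[0.0005, 0, 0.002, 0, 0, 0, 0.002, 0, 0, 0, 0.002, 0, 0, 0, 0.0015, 0, 0, 0, 0, 0])

```text
clock: 13.78
tool_pos: [448.4, 53.4, 130.7]
eef_rot: [2.91, 0.721, 0.785]
contact_force: [-0.3, 0.4, -5.5]
finger_gap: 38.2
```

```bash
python3 - <<'E'
from h import *
fit(9)
E
```

```text
clk 13.78 tcp [448.4  53.4 130.7] gap 38.2 F [-0.3  0.4 -5.5] q [-0.12  0.29  2.3   1.23  0.15 -0.23]
zdir [ 0.485  0.078 -0.871] yhead -64.5
shift tool mm [0.5 0.8 3. ] yaw None
underside centre in head frame [-0.7  0.5 12. ] tilt err deg [ 0.6 -1.2] plate x -159.1 world-ccw turn about axis needed 0.4 = tool yaw of opposite sign; F head [-3.   0.5 -4.7]
```

step_arm(rows=[0, 0, 0.0015, 0, 0, 0, 0.0015, 0, 0, 0, 0, 0])

```text
clock: 14.15
tool_pos: [449.9, 53.6, 128.1]
eef_rot: [2.91, 0.721, 0.785]
contact_force: [1.7, -0.8, -6.8]
finger_gap: 38.1
```

```bash
python3 - <<'E'
from h import *
fit(6)
E
```

```text
clk 14.15 tcp [449.9  53.6 128.1] gap 38.1 F [ 1.7 -0.8 -6.8] q [-0.12  0.3   2.3   1.29  0.14 -0.29]
zdir [ 0.485  0.078 -0.871] yhead -64.5
shift tool mm [0.4 0.8 2.9] yaw None
underside centre in head frame [-0.6  0.5  8.9] tilt err deg [ 0.6 -1.2] plate x -159.1 world-ccw turn about axis needed 0.4 = tool yaw of opposite sign; F head [-2.  -1.  -6.6]
```

step_arm(rows=[0, 0, 0.0015, 0, 0, 0, 0.0015, 0, 0, 0, 0, 0])

```text
clock: 14.52
tool_pos: [451.4, 53.8, 125.5]
eef_rot: [2.91, 0.721, 0.785]
contact_force: [0.7, -1.0, -6.0]
finger_gap: 37.4
```

```bash
python3 - <<'E'
from h import *
fit(3)
E
```

```text
clk 14.53 tcp [451.4  53.8 125.5] gap 37.4 F [ 0.7 -1.  -6. ] q [-0.12  0.31  2.3   1.36  0.14 -0.36]
zdir [ 0.485  0.078 -0.871] yhead -64.5
shift tool mm [0.4 0.8 2.9] yaw None
underside centre in head frame [-0.6  0.5  5.9] tilt err deg [ 0.6 -1.2] plate x -159.1 world-ccw turn about axis needed 0.4 = tool yaw of opposite sign; F head [-2.5 -1.  -5.5]
```

It's 6 mm below the riding height with no resistance, so the studs are in the holes. Pushing home.

step_arm(rows=[0, 0, 0.0015, 0, 0, 0, 0.0015, 0, 0, 0, 0, 0])

```text
clock: 14.9
tool_pos: [452.9, 54.0, 122.8]
eef_rot: [2.91, 0.721, 0.785]
contact_force: [1.3, -2.0, -6.5]
finger_gap: 38.3
```

step_arm(rows=[0, 0, 0.0015, 0, 0, 0, 0, 0])

```text
clock: 15.15
tool_pos: [453.6, 54.1, 121.6]
eef_rot: [2.91, 0.721, 0.785]
contact_force: [0.7, -3.1, -6.8]
finger_gap: 38.1
```

```bash
python3 - <<'E'
from h import *
fit(0)
E
```

```text
clk 15.15 tcp [453.6  54.1 121.6] gap 38.1 F [ 0.7 -3.1 -6.8] q [-0.12  0.33  2.3   1.47  0.14 -0.46]
zdir [ 0.485  0.078 -0.871] yhead -64.5
shift tool mm [0.4 0.9 1.4] yaw None
underside centre in head frame [-0.7  0.6  1.5] tilt err deg [ 0.6 -1.2] plate x -159.1 world-ccw turn about axis needed 0.4 = tool yaw of opposite sign; F head [-3.1 -3.1 -6.1]
```

step_arm(rows=[0, 0, 0.001, 0, 0, 0, 0, 0])

```text
clock: 15.4
tool_pos: [453.9, 54.3, 120.9]
eef_rot: [2.91, 0.721, 0.785]
contact_force: [-5.3, -2.2, 6.0]
finger_gap: 37.7
```

step_arm(rows=[0, 0, 0.0008, 0, 0, 0, 0, 0])

```text
clock: 15.65
tool_pos: [454.0, 54.6, 120.4]
eef_rot: [2.91, 0.721, 0.786]
contact_force: [-9.1, -0.5, 13.2]
finger_gap: 37.8
```

```bash
python3 - <<'E'
from h import *
fit(0)
E
```

```text
clk 15.65 tcp [454.   54.6 120.4] gap 37.8 F [-9.1 -0.5 13.2] q [-0.12  0.33  2.3   1.51  0.13 -0.51]
zdir [ 0.486  0.078 -0.871] yhead -64.4
shift tool mm [0.4 1.3 0.2] yaw None
underside centre in head frame [-0.9  1.1  0.2] tilt err deg [ 0.6 -1.3] plate x -159.1 world-ccw turn about axis needed 0.4 = tool yaw of opposite sign; F head [-1.3  0.6 16. ]
```

Contact came exactly at the home height. I'll release and back off along the axis.

step_arm(rows=[0, 0, 0, 0, 0, 0, 0, 0, 0, 0, 0, 0, 0, 0, 0, 0, 0, 0, 0, 0, 0, 0, 0, 0], hand=0)

```text
clock: 16.4
tool_pos: [454.4, 54.4, 120.0]
eef_rot: [2.91, 0.721, 0.785]
contact_force: [0.1, -0.6, -0.1]
finger_gap: 90.8
```

```bash
python3 - <<'E'
from h import *
fit(0)
im=r.capture("side");t=r.capture("top")
cv2.imwrite("pics/g3.png",np.hstack([cv2.resize(im[150:230,270:350],(400,400),interpolation=2),cv2.resize(t[160:240,260:340],(400,400),interpolation=2)]))
E
```

```text
clk 16.4 tcp [454.4  54.4 120. ] gap 90.8 F [ 0.1 -0.6 -0.1] q [-0.12  0.33  2.3   1.51  0.13 -0.5 ]
zdir [ 0.485  0.078 -0.871] yhead -64.4
shift tool mm [ 0.4  1.  -0.3] yaw None
underside centre in head frame [-0.7  0.8 -0.3] tilt err deg [ 0.6 -1.2] plate x -159.1 world-ccw turn about axis needed 0.4 = tool yaw of opposite sign; F head [-0.  -0.6 -0.1]
```

View pics/g3.png

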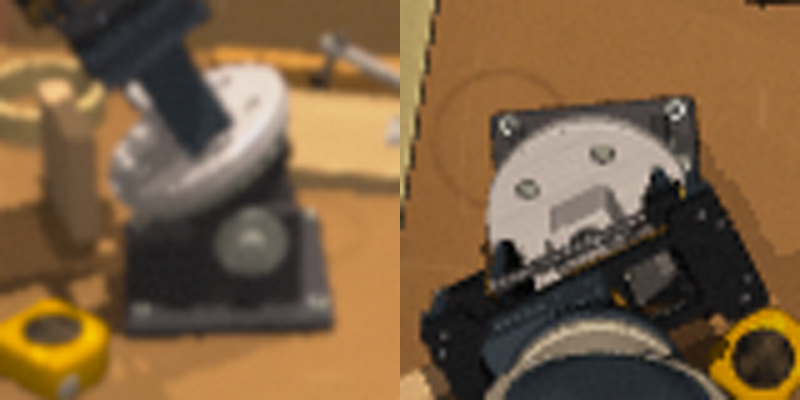

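The plate covers the face, and stud ends show in the holes at about (527,190) and (602,155). Backing off.

step_arm(rows=[0, 0, -0.006, 0, 0, 0, -0.012, 0, 0, 0, -0.016, 0, 0, 0, -0.02, 0, 0, 0, -0.025, 0, 0, 0, -0.025, 0, 0, 0, -0.025, 0, 0, 0, 0, 0])

```text
clock: 17.5
tool_pos: [392.0, 44.1, 233.7]
eef_rot: [2.908, 0.72, 0.789]
contact_force: [0.6, -0.5, 0.5]
finger_gap: 91.1
```

```bash
python3 - <<'E'
from h import *
fit(0)
E
```

```text
clk 17.5 tcp [392.   44.1 233.7] gap 91.1 F [ 0.6 -0.5  0.5] q [-0.2  -0.07  2.23  0.35  0.52  0.62]
zdir [ 0.488  0.077 -0.869] yhead -64.5
shift tool mm [ -0.6   0.2 129.8] yaw None
underside centre in head frame [  1.4  -2.3 129.8] tilt err deg [ 0.4 -1.2] plate x -159.1 world-ccw turn about axis needed 0.4 = tool yaw of opposite sign; F head [ 0.8 -0.6  0.2]
```

step_arm(rows=[0, 0.03, -0.01, 0, 0, 0.04, -0.01, 0, 0, 0.04, 0, 0, 0, 0.04, 0, 0, 0, 0.04, 0, 0, 0, 0.03, 0, 0, 0, 0, 0, 0])

```text
clock: 18.38
tool_pos: [477.0, -155.1, 283.5]
eef_rot: [2.911, 0.718, 0.785]
contact_force: [-0.8, -0.3, 0.3]
finger_gap: 90.9
```

```bash
python3 - <<'E'
from h import *
im=r.capture("side");t=r.capture("top")
for c in("side","top"): print(c,[(k,np.round(r.landmark_of(c,k)[0]["at"],1)) for k in("plate","plate_mid","seat") if r.landmark_of(c,k)])
th=np.linspace(0,2*np.pi,360)
for c,i in(("side",im),("top",t)):
    print(c,[proj(c,H+A*z).round(1) for z in(0,14,26,54,66)])
def ann(c,i,x,y,w):
    o=cv2.resize(i[y:y+w,x:x+w],(400,400),interpolation=2);k=400/w
    for z,col in((14,(0,200,0)),(26,(0,0,255))):
        P=H+RH.apply(np.c_[62*np.cos(th),62*np.sin(th),0*th+z]); q=((proj(c,P)-[x,y]+.5)*k).astype(int)
        for p in q[::6]: cv2.circle(o,tuple(map(int,p)),1,col,-1)
    for z,col in((54,(0,200,0)),(66,(0,0,255))):
        q=RH.apply([[a*19*np.cos(g)-b*19*np.sin(g),a*19*np.sin(g)+b*19*np.cos(g),z] for g in[np.radians(STUD)] for a,b in((1,1),(1,-1),(-1,-1),(-1,1))])+H
        # plate x = -159
        g=np.radians(-158.7); q=RH.apply([[a*19*np.cos(g)-b*19*np.sin(g),a*19*np.sin(g)+b*19*np.cos(g),z] for a,b in((1,1),(1,-1),(-1,-1),(-1,1))])+H
        for p in ((proj(c,q)-[x,y]+.5)*k).astype(int): cv2.circle(o,tuple(map(int,p)),3,col,-1)
    return o
cv2.imwrite("pics/g4.png",np.hstack([ann("side",im,280,150,60),ann("top",t,265,170,64)]))
E
```

```text
side [('plate', array([462.4,  53.5, 101.4])), ('plate_mid', array([448.2,  58.8, 118.8])), ('seat', array([451.7,  53.5, 126. ]))]
top [('plate', array([465.2,  53.7,  98.5])), ('plate_mid', array([450.7,  57.4, 122.8])), ('seat', array([455. ,  53.4, 124.3]))]
side [array([[311.2, 178.6]]), array([[308.8, 175.2]]), array([[306.8, 172.3]]), array([[302. , 165.4]]), array([[299.9, 162.4]])]
top [array([[298.3, 201.1]]), array([[298.3, 203.1]]), array([[298.2, 204.8]]), array([[298.2, 208.8]]), array([[298.1, 210.6]])]
```

View pics/g4.png

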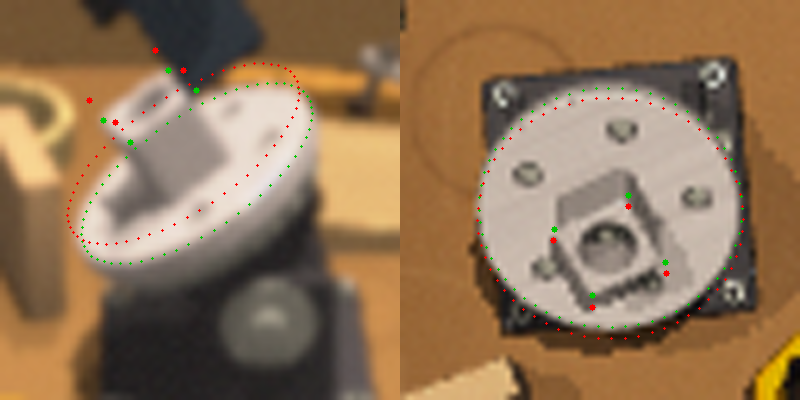

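The disc's rim follows the green (fully home) ellipse in both views. It does not follow the red one, which marks the plate riding on the studs. Grey stud ends show just inside the holes, at about (622,130), (527,175), (697,197) and (545,267). Handing in.

```bash
python3 - <<'E'
from h import *
a=cv2.imread("pics/top0.png")
t=r.capture("top"); d=np.abs(a.astype(int)-t).max(2)
for n,(x,y) in dict(bottle=(298,135),clamp=(348,145),roll=(228,246),block=(270,236),tape=(333,232),board=(430,164)).items(): print(n,d[y-14:y+14,x-14:x+14].mean().round(1))
print(r.read_state()["clock"], r.hand_in())
E
```

```text
bottle 8.4
clamp 8.3
roll 9.9
block 9.6
tape 45.5
board 11.1
the job is handed in; nothing more can be done
19.125 None
```

The faceplate is on the spindle and fully home with its holes over the studs. I released it and handed the job in at 19.1 s of the 67 s allowed.

**How it went:** I gripped the collar and lifted the plate. The moves cannot tilt the tool, so I reached past the arm's limit until it leaned 29.5°, about 1.3° off the spindle axis. I set the stud angle from the top picture, and the plate went over the pilot and past the stud ends without catching.

**Seating:** Resistance came only at the home height, within about 0.5 mm. I pushed with about 16–20 N, opened the fingers and backed away.

**Last checks:**
- **Fit:** In the top view the disc's rim follows the predicted home outline, with stud ends showing in the holes. In the side view it sits slightly below that outline, which I put down to calibration error. The networks put the plate's origin within about 5 mm of the face's centre.
- **Flatness:** I judged this from the pictures only and did not press the plate again after letting go.
- **Clear of the robot:** The gripper was about 200 mm away, and the force reading was close to zero.
- **Other things on the bench:** A comparison with the first top picture showed little change at the bottle, clamp, tape roll, upright block and board. The tape measure's patch did differ (45, against 8–11 elsewhere). I think the arm or its shadow covers it, because the visible part lies where it started, but I did not confirm that. I did not check the cork block.

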